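# Find the twisted case cover on the surface plate and scrap it

## Robot

A 6-joint arm with a two-finger parallel gripper is mounted at the origin on the work surface. World frame = base frame: x ahead of the robot, y to its left, z up, the work surface at z = 0. Lengths are in m, angles in rad, forces in N, time in s.
With the tool pointing down it reaches from about 0.325 to 0.9 m from the base axis. Payload 3.5 kg.
Tool frame: the origin (TCP) lies midway between the tips of the shut fingers; the grasp point (between the pads) lies 19 mm behind it (robot.grip_point_offset is the distance from the TCP to the grasp point, in m); z points along the fingers, y is the line along which they close (so a half turn about z gives the same grasp; the last joint's range is limited). The gripper opens to 85 mm and grips with 20 to 120 N. Pads are 22 mm wide; open, the fingers measure 114 mm over their backs; the gripper's body (76 mm by 85 mm) begins 54 mm behind the grasp point. The pads swing forward as they close: fully open they stand 13 mm farther back than shut.
Start: joints at [1.215, 0.276, -0.026, 1.268, 0, 1.467], TCP at [0.156, 0.605, 0.231] pointing down, gripper open.
Joint ranges: [-3.12, 3.12], [-0.85, 1.88], [-1.08, 1.24], [-1.95, 2.15], [-1.57, 1.53], [-3.14, 3.14]. Speed limits (rad/s): [2.57, 2.57, 3.14, 3.14, 3.14, 3.14].

## Interface

Orientations are given as a 3x3 rotation matrix whose columns are the frame's x, y, z axes.
In Python, from workcell import robot, read_camera, camera_params, job_done gives the robot as it stands.
- The arm moves only by the tool carry_out, never from a script. Its argument "series" is a list of rows, each a list of 7 numbers: the shift along the tool's x, y, z in units of 40 mm (1.0 is 40 mm), then the turn, a rotation vector about the tool's x, y, z in units of 5 degrees (1.0 is 5 degrees), then the opening, from 0 (shut) to 1 (fully open). A call has 1 to 5 rows; each row shifts and turns the commanded pose from where the row before left it, along the tool's axes as they then stand; what a row does not reach is not made up. A row lasts 1/10 s, in which the tool goes at most 50 mm and 8.59 degrees, less where a joint would pass 70% of its speed; a pose out of reach is approached as far as the arm can. A call is refused whole if a number of a shift passes 1 or a number of a turn 1, either way. A call with a gripper value outside its range is refused whole. The fingers move at their own pace and stop on an object; "newtons" is the grip in N (left out, the last holds). Time passes only in rows, so rows that do not move let the fingers close. It gives the time, the measured TCP pose, the force, the opening and the grip force at its end, in the units of the state.
- robot.sense(): the state, without advancing time (a new reading comes with each control period).
- read_camera(name): name is "scene" or "top" or "wrist"; returns the picture (420x560x3 uint8, red, green, blue); there is no depth.
- camera_params(name): a dict with "fx", "fy", "cx", "cy" (pixels), "rvec" (rotation vector, rad) and "tvec" (3), from world to camera coordinates, as OpenCV has them; the wrist camera has in their place "hand_eye" (4x4, takes a point from camera to tool coordinates, whose origin is the TCP and whose axes are the flange's). Camera axes: x right, y down, z forward; pixel columns grow to the right and rows downward; lengths in m; the calibration is good to about 2 mm. The wrist camera is an equidistant fisheye: a pixel r from the principal point sees the ray r / f radians off the axis. A picture is of the moment at which its call begins: read the wrist's pose just before it. camera_params takes no time and is no camera call.
- job_done(): hands the job in; it is judged then, once.
The state is a dict: "time": time; "joints": joint angles; "dq": joint speeds; "joint_torque": joint torques, N m; "ee_pos": TCP position; "eef_rot": TCP orientation; "force": force on the tool from outside, world axes, zero at the start; "torque": the same for the moment, N m; "grip_width": finger opening in m; "grip_force": force on a finger pad.
Only numpy, scipy, OpenCV 4.12 (cv2) and the standard library are available. Lean on these libraries where they do the work, as an engineer would, in place of code of your own. Each camera call takes 0.05 s, during which the arm holds its last target. There are 200 camera calls.

## Task

Two aluminium case covers lie on the granite surface plate and one of them is twisted: press lightly on the corners until you have found the one that rocks and have seen it rock down under the finger and fall back when let go. Then lift that cover and lay it flat, right way up, in the scrap tray under the drill-bit rack without dropping it; leave the straight cover lying on the surface plate and the other tools where they are.

Things in the scene. Friction and masses are not known exactly. Their poses are not given: they have to be found in the camera images.
- plate: granite surface plate, dark grey block 300 (its x) x 200 (its y) on small feet, fixed; origin on the bench under its centre, z up; its flat polished top is 58 above the bench (all in mm).
- cover_a_mid (a point): centre, half-way up, of one of two like aluminium case covers, folded sheet 160 long (x) x 62 wide (y) x 14 high, 0.16 kg, z up: the grasp and weight centre along its length. Free edge y = +31; the edge y = -31 is a heavy round steel hinge barrel 8 thick. At the start on the plate, x within 0.35 rad of world +y, free edge to the robot, other cover 50 away side to side (all in mm).
- cover_b_mid (a point): centre, half-way up, of the other cover, same size and axes. Either cover may be the twisted one. On a flat surface a twisted cover sits on its heavy hinge side with one free-edge corner standing up about 6; pressed there it rocks (about 7 degrees) and falls back when let go; a straight one stays still (all in mm).
- tray: shallow dark sheet-steel scrap tray, fixed, empty, 170 (x) x 220 (y) outside, rim 20 high, walls 3 and floor 3 thick; origin on the bench under its centre, its y along the world's y, either way round; it stands under the rack and its open cover, to be reached from the right (world -y) (all in mm).
- rack: aluminium drill-bit rack, fixed to a slatted wooden screen on the left; origin on the bench at the screen's face below the rack's middle, +y out from the screen (to world -y). 260 wide (x); its hinged cover hangs open, level, out to y = 220. Underside of rack and open cover 280 above the bench; rack top 380, screen 420 high, 460 long (all in mm).
- screwdriver: bystander, to be left where it is: blue screwdriver 200 long, lying right of the surface plate; origin under its middle (all in mm).
- clamp: bystander, to be left where it is: green plastic spring clamp 165 long lying on its side, far right of the surface plate, 26 high; origin under its middle (all in mm).
- level: bystander, to be left where it is: stainless spirit level 300 x 22 x 50 high standing behind the surface plate; origin under its middle (all in mm).
- hexkeys: bystander, to be left where it is: black hex key holder, block 34 x 110, keys up to 90 high, behind the tray's right end; origin under its middle (all in mm).
- plugbin: bystander, to be left where it is: small grey tilt-out bin of rubber wall plugs, 90 x 128 x 85, far right of the surface plate; origin under its middle (all in mm).
- tape: bystander, to be left where it is: tape measure 64 wide, 34 high, near the robot, in front of tray and plate; origin under its middle (all in mm).
- pencil: bystander, to be left where it is: flat carpenter's pencil 170 x 13 x 8 lying between surface plate and tray; origin under its middle (all in mm).
Not all that is in view belongs to the job. What is shaped like the part that bears cover_a_mid but brown or green is not meant.

How it is judged:
On the way, in this order (a step that is already met when the one before it is completed fails the run):
1. a cover lying on the surface plate is rocked: under the fingers its free edge goes down (its y axis, level on a straight cover, dips below level) (((x of cover_a_mid in the frame of plate between -0.15 and 0.15 m and y of cover_a_mid in the frame of plate between -0.1 and 0.1 m and z of cover_a_mid in the frame of plate between 0.058 and 0.073 m and contact force between the fingers and cover_a above 0.2 N and angle between cover_a_mid's own y axis and vertical above 1.6 rad) or (x of cover_b_mid in the frame of plate between -0.15 and 0.15 m and y of cover_b_mid in the frame of plate between -0.1 and 0.1 m and z of cover_b_mid in the frame of plate between 0.058 and 0.073 m and contact force between the fingers and cover_b above 0.2 N and angle between cover_b_mid's own y axis and vertical above 1.6 rad))), for 0.1 s.
2. let go, it rocks back on the surface plate: its free edge stands up again (((x of cover_a_mid in the frame of plate between -0.15 and 0.15 m and y of cover_a_mid in the frame of plate between -0.1 and 0.1 m and z of cover_a_mid in the frame of plate between 0.058 and 0.073 m and contact force between the fingers and cover_a below 0.05 N and angle between cover_a_mid's own y axis and vertical below 1.54 rad) or (x of cover_b_mid in the frame of plate between -0.15 and 0.15 m and y of cover_b_mid in the frame of plate between -0.1 and 0.1 m and z of cover_b_mid in the frame of plate between 0.058 and 0.073 m and contact force between the fingers and cover_b below 0.05 N and angle between cover_b_mid's own y axis and vertical below 1.54 rad))), for 0.1 s.
At the end, for the whole second after the job is handed in: One cover, the twisted one (so it sits 2 to 7 degrees out of level on the tray's flat floor), lies at rest in the tray, right way up, inside the rim; the other, straight one (level within 2 degrees) lies at rest, right way up, on the surface plate (((x of cover_a_mid in the frame of tray between -0.06 and 0.06 m and y of cover_a_mid in the frame of tray between -0.04 and 0.04 m and z of cover_a_mid in the frame of tray between 0.004 and 0.018 m and angle between cover_a_mid's own z axis and vertical between 0.035 and 0.12 rad and linear speed of each of cover_a, cover_b below 0.02 m/s and contact force between cover_a and tray above 0.3 N and x of cover_b_mid in the frame of plate between -0.15 and 0.15 m and y of cover_b_mid in the frame of plate between -0.1 and 0.1 m and z of cover_b_mid in the frame of plate between 0.06 and 0.07 m and angle between cover_b_mid's own z axis and vertical below 0.035 rad) or (x of cover_b_mid in the frame of tray between -0.06 and 0.06 m and y of cover_b_mid in the frame of tray between -0.04 and 0.04 m and z of cover_b_mid in the frame of tray between 0.004 and 0.018 m and angle between cover_b_mid's own z axis and vertical between 0.035 and 0.12 rad and linear speed of each of cover_b, cover_a below 0.02 m/s and contact force between cover_b and tray above 0.3 N and x of cover_a_mid in the frame of plate between -0.15 and 0.15 m and y of cover_a_mid in the frame of plate between -0.1 and 0.1 m and z of cover_a_mid in the frame of plate between 0.06 and 0.07 m and angle between cover_a_mid's own z axis and vertical below 0.035 rad))); the robot touches nothing.
It fails at once if a tool or other bystander is shifted by more than 3 cm (distance of any of screwdriver, clamp, level, hexkeys, plugbin, tape, pencil from where it was at the start of the episode above 0.03 m).
It fails at once if a cover is pressed on the surface plate with more than 40 N (contact force between any of cover_a, cover_b and plate above 40 N).
It fails at once if a cover is dropped: it falls free over the tray, more than 3 cm above its place on the floor ((x of cover_a_mid in the frame of tray between -0.12 and 0.12 m and y of cover_a_mid in the frame of tray between -0.14 and 0.14 m and z of cover_a_mid in the frame of tray above 0.042 m and contact force between cover_a and anything else below 0.01 N) or (x of cover_b_mid in the frame of tray between -0.12 and 0.12 m and y of cover_b_mid in the frame of tray between -0.14 and 0.14 m and z of cover_b_mid in the frame of tray above 0.042 m and contact force between cover_b and anything else below 0.01 N)).
It also fails if it takes over 69 s, if anything falls off the work surface, if the arm or the gripper's body presses on something with over 40 N, if the wrist force passes 120 N, or if a joint passes its speed limit or range.

## Working session

There is one attempt and no reset: what is moved stays moved. The work goes in short steps, Python scripts to look and compute and a tool call to move; the robot and the scene stay as the last step left them, time stands still between calls to the robot, and variables do not carry over. Pictures are saved under pics/ and viewed, at most 10 in all, crops included, and the job is handed in when it is done.

Besides the shell and the picture viewer there is one more tool, called after "Request:" by a JSON object that holds its "op" and its "data", one argument or row to a line. carry_out: Moves the arm, as the interface text tells. Its arguments: {"type":"object","properties":{"series":{"type":"array","items":{"type":"array","items":{"type":"number"}}},"newtons":{"type":"number"}},"required":["series"]}

```bash
mkdir -p pics; ls; cat > h.py <<'E'
import numpy as np, cv2
from workcell import robot, read_camera, camera_params, job_done
def ray(name,uv):
    p=camera_params(name); uv=np.array(uv,float)
    if name=="wrist":
        s=robot.sense(); H=np.array(p["hand_eye"])
        d=(uv-[p["cx"],p["cy"]])/[p["fx"],p["fy"]]; r=np.linalg.norm(d)
        c=np.array([*(d/max(r,1e-9)*np.sin(r)),np.cos(r)])
        R=np.array(s["eef_rot"]); return R@H[:3,3]+s["ee_pos"], R@H[:3,:3]@c
    R=cv2.Rodrigues(np.array(p["rvec"],float))[0]; t=np.array(p["tvec"],float).ravel()
    c=np.array([(uv[0]-p["cx"])/p["fx"],(uv[1]-p["cy"])/p["fy"],1])
    return -R.T@t, R.T@c
def onz(name,uv,z):
    o,d=ray(name,uv); return o+d*(z-o[2])/d[2]
def snap(name,f):
    im=read_camera(name); cv2.imwrite("pics/"+f,im[:,:,::-1]); return im
E
python3 - <<'E'
from h import *
s=robot.sense(); print(s)
for n in ["top","scene"]: snap(n,n+"0.png"); print(camera_params(n))
print(camera_params("wrist"), robot.grip_point_offset)
a=cv2.imread("pics/top0.png");cv2.imwrite("pics/top0b.png",cv2.resize(a,(800,600),interpolation=cv2.INTER_CUBIC))
a=cv2.imread("pics/scene0.png");cv2.imwrite("pics/scene0b.png",cv2.resize(a,(800,600),interpolation=cv2.INTER_CUBIC))
E
```

```text
pics
{'time': 0.0, 'joints': array([ 1.21463931e+00,  2.77113259e-01, -2.78899008e-02,  1.26799191e+00,
       -1.86893989e-05,  1.46741420e+00]), 'dq': array([ 0.00023213,  0.00156152,  0.00098677,  0.00114746, -0.00109291,
        0.00029396]), 'joint_torque': array([ 1.61527209e-03, -4.45507765e+01,  2.95205498e+01,  1.64532725e-02,
        1.36357016e-04, -8.55587729e-06]), 'ee_pos': array([0.15603841, 0.60440401, 0.2301677 ]), 'eef_rot': array([[-9.68222099e-01,  2.50090796e-01, -7.49128321e-04],
       [ 2.50091832e-01,  9.68219914e-01, -2.06726944e-03],
       [ 2.08315898e-04, -2.18892683e-03, -9.99997583e-01]]), 'force': array([-0.30543361,  0.15829332, -0.56762996]), 'torque': array([-0.00760289, -0.00333743,  0.01203576]), 'grip_force': 0.0, 'grip_width': 0.08516245163739451}
{'fx': 399.05084480949023, 'fy': 399.05084480949023, 'cx': 280.88761297527213, 'cy': 206.89192066743584, 'rvec': array([ 2.21724519, -2.15776987,  0.10028218]), 'tvec': array([-0.00991136,  0.49334761,  1.05507115])}
{'fx': 476.5834003109411, 'fy': 476.5834003109411, 'cx': 279.7392275484188, 'cy': 209.27743810213477, 'rvec': array([ 2.09613519,  0.90388352, -0.45780403]), 'tvec': array([-0.34786367, -0.16585989,  1.54179441])}
{'fx': 325.19226210127806, 'fy': 325.19226210127806, 'cx': 278.8009126957077, 'cy': 204.90161461765996, 'hand_eye': array([[ 2.28699943e-05, -9.62558511e-01, -2.71073997e-01,
         6.82149341e-02],
       [ 9.99999910e-01, -9.27862629e-05,  4.13843455e-04,
         1.42053060e-04],
       [-4.23500483e-04, -2.71073982e-01,  9.62558423e-01,
        -1.42075297e-01],
       [ 0.00000000e+00,  0.00000000e+00,  0.00000000e+00,
         1.00000000e+00]])} 0.0187
```

View pics/top0b.png

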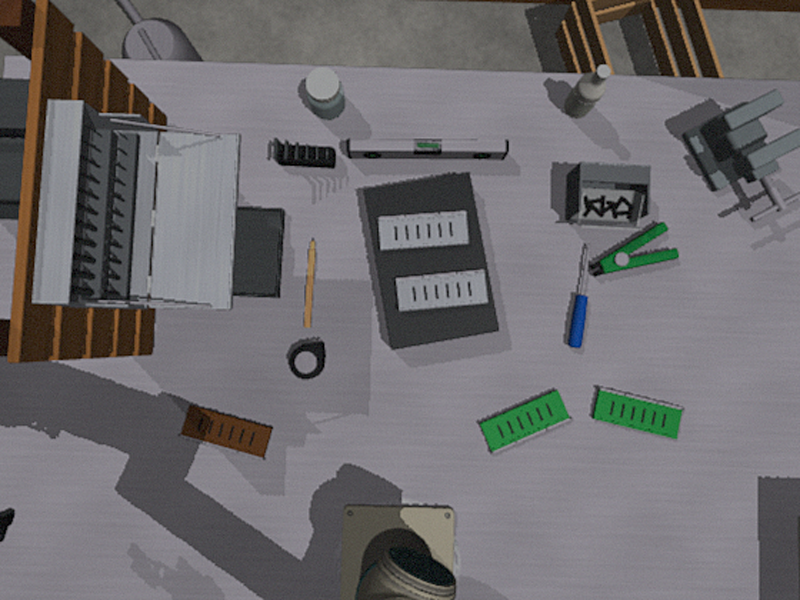

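View pics/scene0b.png

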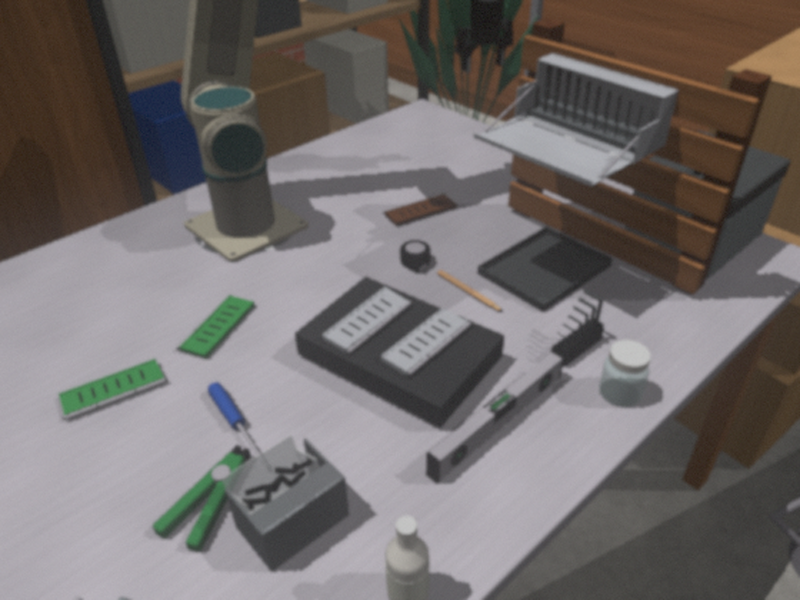

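The top view shows the two silver covers on the plate at 800-wide px (424,231) and (442,290). The tray's right end is at about x 283 px and the rack's open cover ends at about x 237 px. The green and brown covers are decoys, and the arm is out of view at lower left.

```bash
python3 - <<'E'
from h import *
im=cv2.imread("pics/top0.png"); g=cv2.cvtColor(im,cv2.COLOR_BGR2GRAY)
x0,y0,x1,y1=245,115,355,250
c=g[y0:y1,x0:x1]
m=np.zeros_like(g); m[y0:y1,x0:x1]=(c<85)*255
m=cv2.morphologyEx(m,cv2.MORPH_CLOSE,np.ones((3,3)))
cs,_=cv2.findContours(m,cv2.RETR_CCOMP,cv2.CHAIN_APPROX_NONE)
pl=max(cs,key=cv2.contourArea); h=cv2.convexHull(pl)
q=cv2.approxPolyDP(h,8,True)[:,0]; print("plate hull",q.tolist(),[onz("top",p,.058).round(3).tolist() for p in q])
mk=np.zeros_like(g); cv2.fillPoly(mk,[h],255)
w=((g>110)&(mk>0)).astype(np.uint8)*255; w=cv2.morphologyEx(w,cv2.MORPH_CLOSE,np.ones((7,7)))
for k in cv2.findContours(w,cv2.RETR_EXTERNAL,cv2.CHAIN_APPROX_NONE)[0]:
    if cv2.contourArea(k)<600: continue
    P=np.array([onz("top",p,.072)[:2]*1000 for p in k[:,0]],np.float32)
    print("cover",cv2.minAreaRect(P), [x.round(0).tolist() for x in cv2.boxPoints(cv2.minAreaRect(P))])
for n,z,pts in [("tray right rim",.02,[(237,208),(283,209),(278,297),(235,295)]),("rackcover edge",.285,[(240,134),(232,309)]),("rack",.38,[(50,100),(33,303)]),("pencil",.008,[(313,240),(307,326)]),("hexk",.05,[(270,150),(335,155)]),("tape",.034,[(308,359)]),("level",.05,[(345,150),(508,150)])]:
    print(n,[onz("top",(np.array(p)*.7),z).round(3).tolist() for p in pts])
print("scene tray rim corners",[onz("scene",np.array(p)*.7,.02).round(3).tolist() for p in [(479,268),(546,306),(611,263),(548,230)]])
print("scene rackcover",[onz("scene",np.array(p)*.7,.285).round(3).tolist() for p in [(476,135),(602,178)]])
E
```

```text
plate hull [[328, 120], [348, 231], [274, 244], [250, 133]] [[0.724, -0.114, 0.058], [0.433, -0.171, 0.058], [0.394, 0.019, 0.058], [0.683, 0.09, 0.058]]
cover ((501.6651916503906, -67.34839630126953), (59.98249053955078, 160.2493133544922), 7.245847225189209) [[462.0, 8.0], [482.0, -151.0], [542.0, -143.0], [521.0, 16.0]]
cover ((610.2281494140625, -31.44481658935547), (60.132293701171875, 159.3568115234375), 5.883846282958984) [[572.0, 45.0], [588.0, -114.0], [648.0, -108.0], [632.0, 51.0]]
tray right rim [[0.651, 0.32, 0.02], [0.652, 0.233, 0.02], [0.484, 0.235, 0.02], [0.486, 0.315, 0.02]]
rackcover edge [[0.7, 0.246, 0.285], [0.447, 0.245, 0.285]]
rack [[0.702, 0.462, 0.38], [0.443, 0.463, 0.38]]
pencil [[0.596, 0.175, 0.008], [0.432, 0.18, 0.008]]
hexk [[0.756, 0.255, 0.05], [0.75, 0.134, 0.05]]
tape [[0.371, 0.172, 0.034]]
level [[0.76, 0.116, 0.05], [0.77, -0.189, 0.05]]
scene tray rim corners [[0.494, 0.234, 0.02], [0.661, 0.233, 0.02], [0.667, 0.437, 0.02], [0.504, 0.445, 0.02]]
scene rackcover [[0.449, 0.253, 0.285], [0.701, 0.278, 0.285]]
```

```bash
cat >> h.py <<'E'
from scipy.spatial.transform import Rotation as Ro
def rot(psi,tau):
    p,t=np.radians([psi,tau]); z=np.array([np.sin(t)*np.cos(p),np.sin(t)*np.sin(p),-np.cos(t)])
    x=np.array([np.cos(t)*np.cos(p),np.cos(t)*np.sin(p),np.sin(t)]); return np.stack([x,np.cross(z,x),z],1)
def plan(wps,start=None):
    """wps: list of (pos, psi, tau); prints rows (shift/40mm, turn/5deg) in the tool's axes, blocks of 5"""
    s=robot.sense(); p=np.array(s["ee_pos"]); R=np.array(s["eef_rot"])
    if start: p,R=np.array(start[0],float),rot(*start[1:])
    out=[]
    for P,psi,tau in wps:
        P=np.array(P,float); T=rot(psi,tau); 
        while 1:
            v=Ro.from_matrix(R.T@T).as_rotvec(); a=np.degrees(v)/5; d=P-p
            n=int(np.ceil(max(np.linalg.norm(d)/.042,np.abs(a).max(),np.abs(R.T@d).max()/.04)-.03))
            if n<1: break
            r=np.r_[np.clip(R.T@(d/n)/.04,-1,1),np.clip(a/n,-1,1)].round(2)
            p=p+R@(r[:3]*.04); R=R@Ro.from_rotvec(np.radians(r[3:]*5)).as_matrix(); out.append(r)
            if n==1: break
    for i in range(0,len(out),5): print([[float(v)+0.0 for v in r] for r in out[i:i+5]])
    print("ends",p.round(4),R[:,0].round(3),R[:,2].round(3))
def st():
    s=robot.sense(); print(round(s["time"],2),s["ee_pos"].round(4),"x",s["eef_rot"][:,0].round(3),"z",s["eef_rot"][:,2].round(3),"F",s["force"].round(2),"w",round(s["grip_width"],4),round(s["grip_force"],1),"q",s["joints"].round(2))
E
python3 - <<'E'
from h import *
plan([((.22,.42,.25),140,0),((.33,.22,.25),110,0),((.45,-.07,.20),97,0)])
E
```

```text
[[-0.45, -0.68, -0.08, 0.0, 0.0, 0.85], [-0.5, -0.64, -0.08, 0.0, 0.0, 0.85], [-0.54, -0.6, -0.08, -0.01, 0.0, 0.85], [-0.59, -0.56, -0.08, 0.0, 0.0, 0.85], [-0.63, -0.52, -0.08, -0.01, 0.0, 0.85]]
[[-0.67, -0.47, -0.09, 0.0, 0.0, 0.85], [-0.89, -0.34, 0.0, 0.0, 0.0, 1.0], [-0.91, -0.27, 0.0, 0.0, 0.0, 1.0], [-0.93, -0.18, 0.0, 0.0, 0.0, 1.0], [-0.95, -0.1, 0.0, 0.0, 0.0, 1.0]]
[[-0.95, -0.02, 0.0, 0.0, 0.0, 1.0], [-0.95, 0.06, 0.0, 0.0, 0.01, 1.0], [-0.98, 0.04, 0.16, 0.0, 0.0, 0.33], [-0.98, 0.07, 0.16, 0.0, 0.0, 0.32], [-0.98, 0.1, 0.16, 0.0, 0.0, 0.33]]
[[-0.97, 0.12, 0.15, 0.0, 0.0, 0.32], [-0.97, 0.15, 0.16, 0.0, 0.0, 0.33], [-0.96, 0.18, 0.15, 0.0, 0.0, 0.32], [-0.96, 0.21, 0.16, 0.0, 0.0, 0.33], [-0.95, 0.24, 0.15, 0.0, 0.0, 0.32]]
ends [ 0.4502 -0.0701  0.2   ] [-0.122  0.993  0.   ] [-0.  0. -1.]
```

Request:
{"op": "carry_out", "data": {
  "series": [
    [-0.45,-0.68,-0.08,0,0,0.85,0],
    [-0.5,-0.64,-0.08,0,0,0.85,0],
    [-0.54,-0.6,-0.08,0,0,0.85,0],
    [-0.59,-0.56,-0.08,0,0,0.85,0],
    [-0.63,-0.52,-0.08,0,0,0.85,0]
  ]
}}

```text
time: 0.6
ee_pos: [0.2096, 0.4499, 0.2469]
eef_rot: [[-0.81, 0.586, -0.0], [0.586, 0.81, -0.001], [-0.0, -0.001, -1.0]]
force: [0.5, -0.8, -0.4]
grip_width: 0.012
grip_force: 0.0
```

Request:
{"op": "carry_out", "data": {
  "series": [
    [-0.67,-0.47,-0.09,0,0,0.85,0],
    [-0.89,-0.34,0,0,0,1,0],
    [-0.91,-0.27,0,0,0,1,0],
    [-0.93,-0.18,0,0,0,1,0],
    [-0.95,-0.1,0,0,0,1,0]
  ]
}}

```text
time: 1.1
ee_pos: [0.294, 0.2859, 0.2506]
eef_rot: [[-0.498, 0.867, -0.0], [0.867, 0.498, -0.0], [-0.0, -0.0, -1.0]]
force: [0.6, 0.3, -1.0]
grip_width: 0.0002
grip_force: 0.0
```

Request:
{"op": "carry_out", "data": {
  "series": [
    [-0.95,-0.02,0,0,0,1,0],
    [-0.95,0.06,0,0,0,1,0],
    [-0.98,0.04,0.16,0,0,0.33,0],
    [-0.98,0.07,0.16,0,0,0.33,0],
    [-0.98,0.1,0.16,0,0,0.33,0]
  ]
}}

```text
time: 1.6
ee_pos: [0.3755, 0.1101, 0.2313]
eef_rot: [[-0.259, 0.966, -0.0], [0.966, 0.259, 0.0], [0.0, -0.0, -1.0]]
force: [0.5, 0.9, 0.8]
grip_width: 0.0002
grip_force: 0.0
```

Request:
{"op": "carry_out", "data": {
  "series": [
    [-0.97,0.12,0.15,0,0,0.33,0],
    [-0.97,0.15,0.16,0,0,0.33,0],
    [-0.96,0.18,0.15,0,0,0.33,0],
    [-0.96,0.21,0.16,0,0,0.33,0],
    [-0.95,0.24,0.15,0,0,0.33,0]
  ]
}}

```text
time: 2.1
ee_pos: [0.45, -0.0711, 0.2003]
eef_rot: [[-0.117, 0.993, -0.0], [0.993, 0.117, 0.0], [0.0, -0.0, -1.0]]
force: [1.2, -0.9, -0.0]
grip_width: 0.0001
grip_force: 0.0
```

```bash
python3 - <<'E'
from h import *
st(); snap("wrist","w1.png"); a=cv2.imread("pics/w1.png");cv2.imwrite("pics/w1b.png",cv2.resize(a,(800,600),interpolation=cv2.INTER_CUBIC))
E
```

```text
2.1 [ 0.45   -0.0711  0.2003] x [-0.117  0.993  0.   ] z [-0.  0. -1.] F [ 1.18 -0.91 -0.04] w 0.0001 0.0 q [-0.3  -0.01 -0.42  1.16  0.    1.15]
```

View pics/w1b.png

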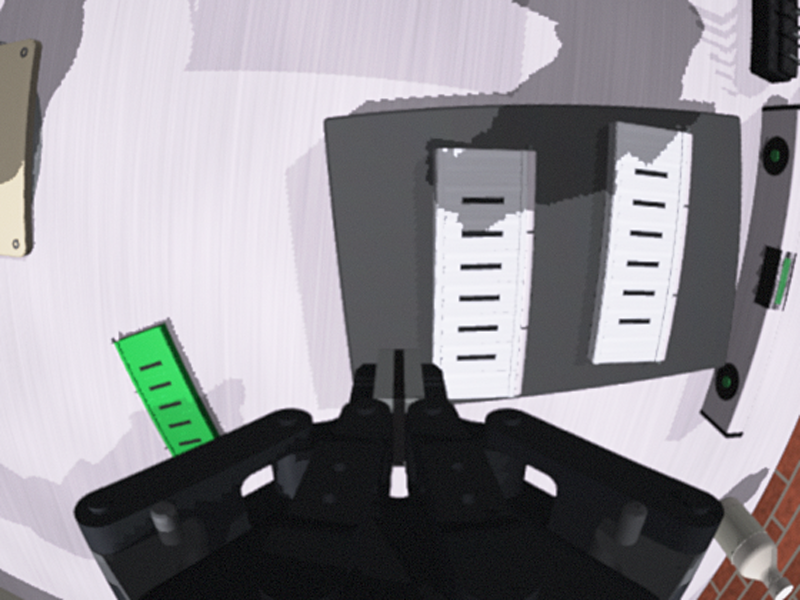

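The wrist view shows the plate with both covers, with the gripper tips at the bottom centre. The near cover's robot-side far-left corner (800-wide px (435,150)) has a dark shadow strip beside it and looks raised, so I'll press there first.

```bash
python3 - <<'E'
from h import *
for uv in [(435,150),(535,152),(522,398),(433,372),(615,122),(692,132),(664,362),(590,360)]: print(uv,onz("wrist",np.array(uv)*.7,.072).round(3))
plan([((.473,-.005,.095),97,0)])
E
```

```text
(435, 150) [0.466 0.003 0.072]
(535, 152) [0.524 0.011 0.072]
(522, 398) [ 0.546 -0.148  0.072]
(433, 372) [ 0.482 -0.134  0.072]
(615, 122) [0.574 0.04  0.072]
(692, 132) [0.634 0.047 0.072]
(664, 362) [ 0.65  -0.114  0.072]
(590, 360) [ 0.588 -0.116  0.072]
[[0.43, 0.17, 0.65, 0.0, 0.01, -0.03], [0.43, 0.18, 0.65, 0.0, 0.01, -0.03], [0.43, 0.18, 0.66, 0.01, 0.02, -0.02], [0.42, 0.18, 0.65, 0.0, 0.01, -0.03]]
ends [ 0.4732 -0.0049  0.0951] [-0.122  0.993 -0.   ] [ 0. -0. -1.]
```

Request:
{"op": "carry_out", "data": {
  "series": [
    [0.43,0.17,0.65,0,0,0,0],
    [0.43,0.18,0.65,0,0,0,0],
    [0.43,0.18,0.65,0,0,0,0],
    [0.42,0.18,0.65,0,0,0,0],
    [0,0,0.2,0,0,0,0]
  ]
}}

```text
time: 2.65
ee_pos: [0.4676, 0.0036, 0.086]
eef_rot: [[-0.121, 0.993, -0.006], [0.993, 0.121, 0.001], [0.002, -0.005, -1.0]]
force: [-0.8, 0.4, -0.1]
grip_width: -0.0001
grip_force: 0.0
```

Request:
{"op": "carry_out", "data": {
  "series": [
    [0,0,0.15,0,0,0,0],
    [0,0,0.05,0,0,0,0],
    [0,0,0.05,0,0,0,0],
    [0,0,0,0,0,0,0]
  ]
}}

```text
time: 3.05
ee_pos: [0.4708, 0.0012, 0.0797]
eef_rot: [[-0.118, 0.993, 0.002], [0.993, 0.118, -0.0], [-0.0, 0.002, -1.0]]
force: [-0.3, -0.4, 0.3]
grip_width: 0.0004
grip_force: 0.0
```

Request:
{"op": "carry_out", "data": {
  "series": [
    [0,0,0.05,0,0,0,0],
    [0,0,0.05,0,0,0,0],
    [0,0,0,0,0,0,0]
  ]
}}

```text
time: 3.35
ee_pos: [0.4702, 0.0016, 0.075]
eef_rot: [[-0.118, 0.993, 0.0], [0.993, 0.118, -0.0], [-0.0, 0.0, -1.0]]
force: [-0.6, -0.6, 0.7]
grip_width: 0.0
grip_force: 0.2
```

```bash
python3 - <<'E'
from h import *
st(); snap("wrist","w2.png")
E
```

```text
3.35 [0.4702 0.0016 0.075 ] x [-0.118  0.993 -0.   ] z [ 0. -0. -1.] F [-0.58 -0.6   0.72] w 0.0 0.2 q [-0.13  0.15 -0.55  0.87 -0.    1.32]
```

Request:
{"op": "carry_out", "data": {
  "series": [
    [0,0,0.05,0,0,0,0],
    [0,0,0,0,0,0,0]
  ]
}}

```text
time: 3.6
ee_pos: [0.47, 0.0018, 0.0727]
eef_rot: [[-0.119, 0.993, -0.0], [0.993, 0.119, 0.0], [0.0, -0.0, -1.0]]
force: [0.7, -0.3, 0.2]
grip_width: -0.0002
grip_force: 0.2
```

Request:
{"op": "carry_out", "data": {
  "series": [
    [0,0,0.04,0,0,0,0],
    [0,0,0,0,0,0,0]
  ]
}}

```text
time: 3.8
ee_pos: [0.47, 0.0018, 0.0711]
eef_rot: [[-0.119, 0.993, -0.0], [0.993, 0.119, 0.0], [0.0, -0.0, -1.0]]
force: [-0.1, -0.3, 1.1]
grip_width: -0.0
grip_force: 0.2
```

Request:
{"op": "carry_out", "data": {
  "series": [
    [0,0,0.03,0,0,0,0],
    [0,0,0,0,0,0,0]
  ]
}}

```text
time: 4.0
ee_pos: [0.47, 0.0018, 0.07]
eef_rot: [[-0.119, 0.993, -0.0], [0.993, 0.119, 0.0], [0.0, -0.0, -1.0]]
force: [-0.2, 0.3, 0.4]
grip_width: -0.0001
grip_force: 0.5
```

```bash
python3 - <<'E'
from h import *
st(); snap("wrist","w3.png")
a=[cv2.resize(cv2.imread(f"pics/{f}")[80:330,200:460],None,fx=1.5,fy=1.5) for f in ("w2.png","w3.png")]
cv2.imwrite("pics/c3.png",np.hstack(a))
E
```

```text
4.0 [0.47   0.0018 0.07  ] x [-0.119  0.993  0.   ] z [-0.  0. -1.] F [-0.18  0.27  0.42] w -0.0001 0.5 q [-0.13  0.15 -0.55  0.86  0.    1.32]
```

View pics/c3.png

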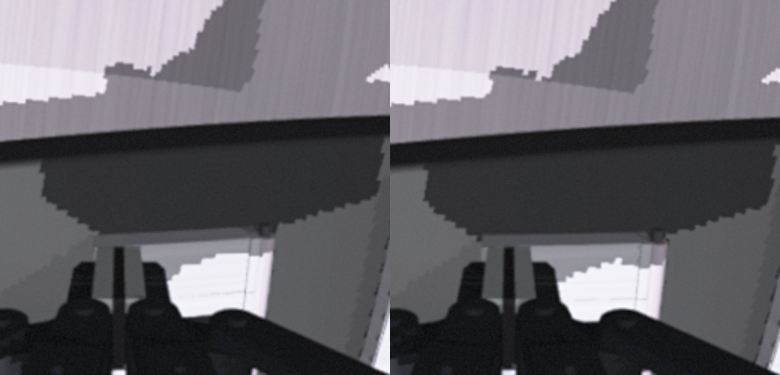

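Request:
{"op": "carry_out", "data": {
  "series": [
    [0,0,0.03,0,0,0,0],
    [0,0,0,0,0,0,0]
  ]
}}

```text
time: 4.25
ee_pos: [0.4701, 0.0018, 0.0696]
eef_rot: [[-0.119, 0.993, -0.0], [0.993, 0.119, 0.0], [0.0, -0.0, -1.0]]
force: [-2.5, -0.5, 6.8]
grip_width: -0.0001
grip_force: 3.4
```

Request:
{"op": "carry_out", "data": {
  "series": [
    [0,0,0.03,0,0,0,0],
    [0,0,0,0,0,0,0]
  ]
}}

```text
time: 4.45
ee_pos: [0.4701, 0.0018, 0.0692]
eef_rot: [[-0.119, 0.993, -0.0], [0.993, 0.119, 0.0], [0.0, -0.0, -1.0]]
force: [-4.6, 0.5, 14.6]
grip_width: -0.0
grip_force: 6.9
```

Request:
{"op": "carry_out", "data": {
  "series": [
    [0,0,0.02,0,0,0,0],
    [0,0,0,0,0,0,0]
  ]
}}

```text
time: 4.65
ee_pos: [0.4702, 0.0018, 0.0691]
eef_rot: [[-0.119, 0.993, -0.0], [0.993, 0.119, -0.0], [-0.0, -0.0, -1.0]]
force: [-6.1, 0.7, 18.0]
grip_width: 0.0003
grip_force: 9.4
```

The corner went down about 8 mm to a firm stop, so this is the twisted cover. Next I release it and watch it fall back.

Request:
{"op": "carry_out", "data": {
  "series": [
    [0,0,-0.1,0,0,0,0],
    [0,0,-0.15,0,0,0,0],
    [0,0,-0.3,0,0,0,0],
    [0,0,-0.8,0,0,0,0],
    [0,0,-0.8,0,0,0,0]
  ]
}}

```text
time: 5.15
ee_pos: [0.4692, 0.0018, 0.1535]
eef_rot: [[-0.119, 0.993, -0.002], [0.993, 0.119, 0.0], [0.001, -0.002, -1.0]]
force: [0.2, 0.2, 0.3]
grip_width: 0.0
grip_force: 0.0
```

Request:
{"op": "carry_out", "data": {
  "series": [
    [-0.5,0,-0.8,0,0,0,1],
    [-0.5,0,-0.6,0,0,0,1],
    [0,0,0,0,0,0,1],
    [0,0,0,0,0,0,0.92]
  ]
}}

```text
time: 5.55
ee_pos: [0.4751, -0.0382, 0.2095]
eef_rot: [[-0.118, 0.993, 0.001], [0.993, 0.118, 0.0], [-0.0, 0.001, -1.0]]
force: [0.7, 0.1, -0.3]
grip_width: 0.0582
grip_force: 0.0
```

```bash
python3 - <<'E'
from h import *
st(); snap("wrist","w4.png"); a=cv2.imread("pics/w4.png");cv2.imwrite("pics/w4b.png",cv2.resize(a,(800,600),interpolation=cv2.INTER_CUBIC))
E
```

```text
5.55 [ 0.4751 -0.0382  0.2095] x [-0.118  0.993 -0.   ] z [ 0.001  0.    -1.   ] F [ 0.7   0.12 -0.32] w 0.0582 0.0 q [-0.22  0.03 -0.37  1.18  0.    1.24]
```

View pics/w4b.png

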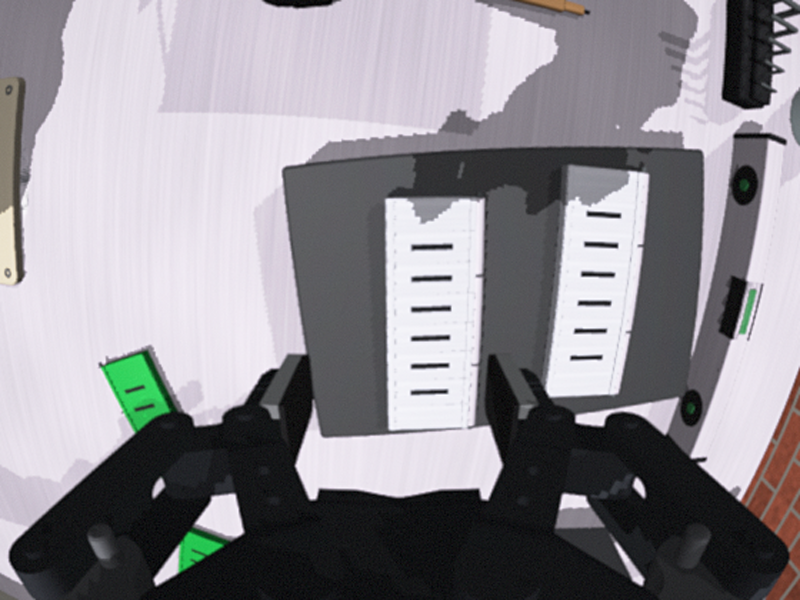

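The released cover is back with its corner up, and its corners are at px (385,198), (485,198), (474,427) and (388,431). The fingers are opening. Now I plan the tilted grasp.

```bash
python3 - <<'E'
from h import *
c=[onz("wrist",np.array(u)*.7,z) for u,z in [((385,198),.078),((485,198),.072),((474,427),.068),((388,431),.072)]]
print(np.round(c,3)); m=np.mean(c,0); print("mid",m.round(4)); d=(c[0]+c[1]-c[2]-c[3])[:2]; psi=np.degrees(np.arctan2(d[1],d[0])); print("psi",psi,np.linalg.norm(d)/2, np.linalg.norm(c[0]-c[1]))
u=d/np.linalg.norm(d); T=m[:2]+.0127*u; print(T)
plan([((*T,.16),psi,45),((*T,.085),psi,45)])
E
```

```text
[[ 0.461  0.011  0.078]
 [ 0.521  0.018  0.072]
 [ 0.541 -0.141  0.068]
 [ 0.48  -0.148  0.072]]
mid [ 0.5009 -0.0651  0.0725]
psi 97.2309100804516 0.16017326347236094 0.06037548583546506
[ 0.49926871 -0.0524861 ]
[[-0.05, 0.06, 0.13, 0.0, 1.0, -0.01], [-0.06, 0.07, 0.13, 0.0, 1.0, -0.01], [-0.07, 0.06, 0.12, 0.0, 1.0, -0.01], [-0.08, 0.06, 0.12, 0.0, 1.0, -0.01], [-0.09, 0.07, 0.11, 0.0, 1.0, -0.01]]
[[-0.1, 0.06, 0.1, 0.01, 1.0, -0.01], [-0.11, 0.07, 0.09, 0.0, 1.0, -0.01], [-0.12, 0.06, 0.08, 0.0, 1.0, -0.01], [-0.13, 0.07, 0.07, 0.01, 0.99, 0.0], [-0.66, 0.0, 0.67, 0.0, 0.0, 0.0]]
[[-0.67, 0.0, 0.66, 0.0, 0.0, 0.0]]
ends [ 0.4993 -0.0525  0.085 ] [-0.089  0.702  0.707] [-0.089  0.701 -0.707]
```

Request:
{"op": "carry_out", "data": {
  "series": [
    [-0.05,0.06,0.13,0,1,0,0.92],
    [-0.06,0.07,0.13,0,1,0,0.92],
    [-0.07,0.06,0.12,0,1,0,0.92],
    [-0.08,0.06,0.12,0,1,0,0.92],
    [-0.09,0.07,0.11,0,1,0,0.92]
  ]
}}

```text
time: 6.1
ee_pos: [0.4876, -0.0448, 0.1809]
eef_rot: [[-0.107, 0.993, -0.053], [0.898, 0.119, 0.424], [0.427, -0.002, -0.904]]
force: [-0.1, 0.8, -0.2]
grip_width: 0.0785
grip_force: 0.0
```

Request:
{"op": "carry_out", "data": {
  "series": [
    [-0.1,0.06,0.1,0,1,0,0.92],
    [-0.11,0.07,0.09,0,1,0,0.92],
    [-0.12,0.06,0.08,0,1,0,0.92],
    [-0.13,0.07,0.07,0,1,0,0.92],
    [0,0,0,0,0,0,0.92]
  ]
}}

```text
time: 6.6
ee_pos: [0.4984, -0.0527, 0.1567]
eef_rot: [[-0.077, 0.993, -0.089], [0.699, 0.117, 0.705], [0.711, -0.007, -0.703]]
force: [0.1, 0.9, 0.3]
grip_width: 0.0784
grip_force: 0.0
```

```bash
python3 - <<'E'
from h import *
st(); plan([((.4993,-.0525,.09),97.2,45)])
E
```

```text
6.6 [ 0.4984 -0.0527  0.1567] x [-0.077  0.699  0.711] z [-0.089  0.705 -0.703] F [0.13 0.89 0.26] w 0.0784 0.0 q [-0.57  0.44 -0.2   1.51  0.58  0.71]
[[-0.59, 0.02, 0.59, 0.0, -0.03, -0.06], [-0.59, 0.01, 0.59, 0.01, -0.03, -0.06]]
ends [ 0.4992 -0.0523  0.09  ] [-0.088  0.701  0.707] [-0.089  0.702 -0.707]
```

Request:
{"op": "carry_out", "data": {
  "series": [
    [-0.59,0.02,0.59,0,0,-0.1,0.92],
    [-0.59,0.01,0.59,0,0,0,0.92],
    [0,0,0,0,0,0,0.92]
  ]
}}

```text
time: 6.9
ee_pos: [0.4982, -0.0502, 0.091]
eef_rot: [[-0.088, 0.992, -0.09], [0.699, 0.126, 0.704], [0.71, -0.001, -0.705]]
force: [-1.6, 0.6, 0.7]
grip_width: 0.0788
grip_force: 0.0
```

```bash
python3 - <<'E'
from h import *
st(); snap("wrist","w5.png"); a=cv2.imread("pics/w5.png");cv2.imwrite("pics/w5b.png",cv2.resize(a,(800,600),interpolation=cv2.INTER_CUBIC))
plan([((.4993,-.0525,.0623),97.2,45)])
E
```

```text
6.9 [ 0.4982 -0.0502  0.091 ] x [-0.088  0.699  0.71 ] z [-0.09   0.704 -0.705] F [-1.57  0.61  0.67] w 0.0788 0.0 q [-0.56  0.51 -0.24  1.39  0.58  0.71]
[[-0.58, -0.01, 0.51, 0.01, -0.04, 0.02]]
ends [ 0.4992 -0.0526  0.0624] [-0.088  0.702  0.707] [-0.089  0.701 -0.707]
```

View pics/w5b.png

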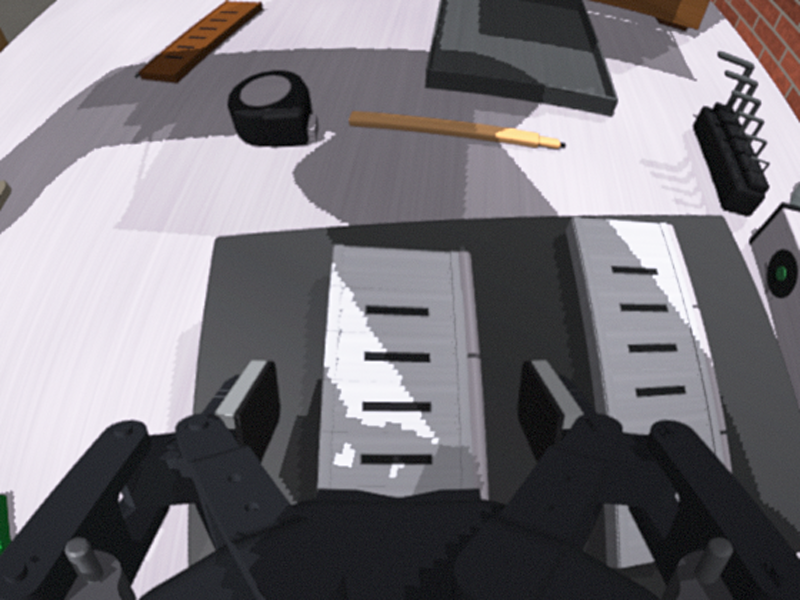

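The cover sits centred between the open fingers, with its edges at about x 325 and x 480. The tray and pencil are visible ahead. Now I go down and close.

Request:
{"op": "carry_out", "data": {
  "series": [
    [-0.3,0,0.26,0,0,0,0.92],
    [-0.28,0,0.24,0,0,0,0.92],
    [0,0,0,0,0,0,0.92]
  ]
}}

```text
time: 7.25
ee_pos: [0.5012, -0.0547, 0.0624]
eef_rot: [[-0.092, 0.992, -0.085], [0.701, 0.125, 0.702], [0.707, 0.005, -0.707]]
force: [0.2, -0.3, -0.8]
grip_width: 0.0786
grip_force: 0.0
```

Request:
{"op": "carry_out", "data": {
  "newtons": 40,
  "series": [
    [0,0,0,0,0,0,0.7],
    [0,0,0,0,0,0,0.6],
    [0,0,0,0,0,0,0.5],
    [0,0,0,0,0,0,0.4],
    [0,0,0,0,0,0,0.3]
  ]
}}

```text
time: 7.75
ee_pos: [0.5026, -0.0552, 0.0641]
eef_rot: [[-0.093, 0.992, -0.082], [0.701, 0.124, 0.702], [0.707, 0.008, -0.707]]
force: [0.6, -0.5, 3.1]
grip_width: 0.0604
grip_force: 43.0
```

Request:
{"op": "carry_out", "data": {
  "newtons": 60,
  "series": [
    [0,0,0,0,0,0,0.2],
    [0,0,0,0,0,0,0],
    [0,0,0,0,0,0,0]
  ]
}}

```text
time: 8.05
ee_pos: [0.5027, -0.0552, 0.0642]
eef_rot: [[-0.093, 0.992, -0.082], [0.701, 0.124, 0.702], [0.707, 0.008, -0.707]]
force: [1.5, -0.2, 5.4]
grip_width: 0.0591
grip_force: 63.2
```

```bash
python3 - <<'E'
from h import *
st()
E
```

```text
8.05 [ 0.5027 -0.0552  0.0642] x [-0.093  0.701  0.707] z [-0.082  0.702 -0.707] F [ 1.52 -0.2   5.39] w 0.0591 63.2 q [-0.57  0.55 -0.25  1.34  0.58  0.7 ]
```

```bash
python3 - <<'E'
from h import *
plan([((.503,-.055,.134),97.2,45),((.569,.18,.12),92,45)])
E
```

```text
[[0.62, 0.01, -0.62, 0.04, 0.0, 0.03], [0.62, 0.01, -0.61, 0.04, 0.0, 0.02], [0.62, 0.4, 0.7, -0.12, 0.0, 0.12], [0.62, 0.38, 0.71, -0.12, 0.0, 0.12], [0.63, 0.37, 0.71, -0.13, 0.0, 0.12]]
[[0.63, 0.35, 0.72, -0.12, 0.0, 0.13], [0.64, 0.34, 0.72, -0.13, 0.0, 0.12], [0.64, 0.32, 0.72, -0.12, 0.0, 0.13]]
ends [0.5691 0.1799 0.12  ] [-0.024  0.707  0.707] [-0.025  0.707 -0.707]
```

Request:
{"op": "carry_out", "data": {
  "series": [
    [0.15,0,-0.15,0,0,0,0],
    [0.3,0,-0.3,0,0,0,0],
    [0.4,0,-0.4,0,0,0,0],
    [0.4,0,-0.4,0,0,0,0],
    [0,0,0,0,0,0,0]
  ]
}}

```text
time: 8.55
ee_pos: [0.5022, -0.0558, 0.136]
eef_rot: [[-0.095, 0.992, -0.082], [0.703, 0.125, 0.7], [0.705, 0.009, -0.709]]
force: [1.6, -1.3, -2.0]
grip_width: 0.0594
grip_force: 64.8
```

```bash
python3 - <<'E'
from h import *
st(); snap("wrist","w6.png"); a=cv2.imread("pics/w6.png");cv2.imwrite("pics/w6b.png",cv2.resize(a,(800,600),interpolation=cv2.INTER_CUBIC))
plan([((.569,.18,.12),92,45)])
E
```

```text
8.55 [ 0.5022 -0.0558  0.136 ] x [-0.095  0.703  0.705] z [-0.082  0.7   -0.709] F [ 1.62 -1.28 -2.02] w 0.0594 64.8 q [-0.57  0.46 -0.21  1.47  0.58  0.7 ]
[[0.62, 0.4, 0.71, -0.11, 0.0, 0.13], [0.63, 0.39, 0.71, -0.11, 0.01, 0.13], [0.63, 0.37, 0.71, -0.11, 0.0, 0.13], [0.63, 0.36, 0.72, -0.12, 0.01, 0.14], [0.64, 0.35, 0.72, -0.11, 0.0, 0.13]]
[[0.63, 0.33, 0.73, -0.12, 0.01, 0.14]]
ends [0.5691 0.1799 0.1198] [-0.025  0.706  0.707] [-0.025  0.707 -0.707]
```

View pics/w6b.png

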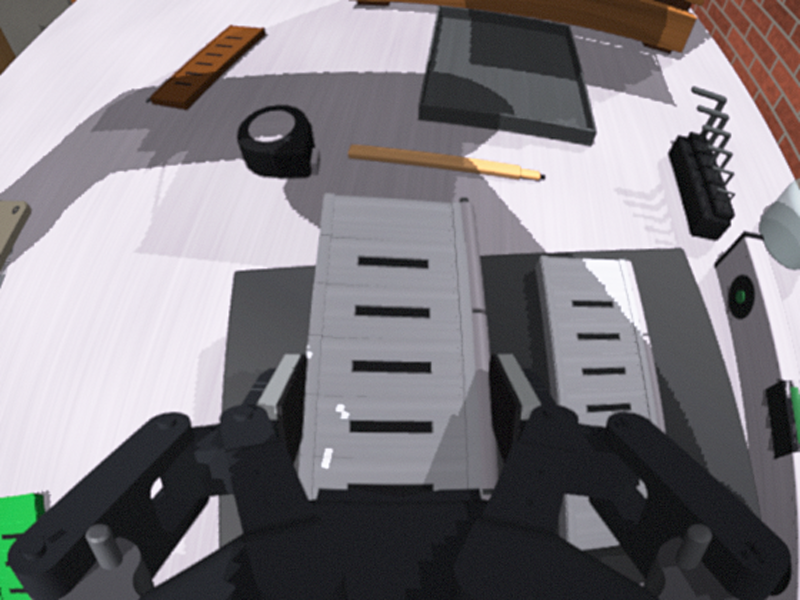

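The cover is lifted and held level, with its far end at px (325–465, 195). The tray's near rim runs from (420,115) to (595,140), clear of the rack.

Request:
{"op": "carry_out", "data": {
  "series": [
    [0.62,0.4,0.71,-0.12,0,0.13,0],
    [0.63,0.39,0.71,-0.12,0,0.13,0],
    [0.63,0.37,0.71,-0.12,0,0.13,0],
    [0.63,0.36,0.72,-0.12,0,0.13,0],
    [0.64,0.35,0.72,-0.12,0,0.13,0]
  ]
}}

```text
time: 9.1
ee_pos: [0.5568, 0.1428, 0.1205]
eef_rot: [[-0.033, 0.999, -0.034], [0.707, 0.048, 0.706], [0.707, -0.001, -0.707]]
force: [-0.2, 0.6, -2.9]
grip_width: 0.0592
grip_force: 64.8
```

Request:
{"op": "carry_out", "data": {
  "series": [
    [0.63,0.33,0.73,-0.12,0,0.13,0],
    [0,0,0,0,0,0,0],
    [0,0,0,0,0,0,0]
  ]
}}

```text
time: 9.4
ee_pos: [0.5674, 0.1813, 0.118]
eef_rot: [[-0.024, 0.999, -0.026], [0.707, 0.035, 0.706], [0.707, -0.001, -0.708]]
force: [-0.5, -0.9, -2.1]
grip_width: 0.0591
grip_force: 65.8
```

```bash
python3 - <<'E'
from h import *
st(); snap("wrist","w7.png"); a=cv2.imread("pics/w7.png");cv2.imwrite("pics/w7b.png",cv2.resize(a,(800,600),interpolation=cv2.INTER_CUBIC))
plan([((.569,.20,.052),92,45)]); 
E
```

```text
9.4 [0.5674 0.1813 0.118 ] x [-0.024  0.707  0.707] z [-0.026  0.706 -0.708] F [-0.52 -0.94 -2.07] w 0.0591 65.8 q [-0.15  0.4  -0.32  1.04  0.77  1.31]
[[-0.41, 0.02, 0.76, 0.0, 0.0, -0.01], [-0.42, 0.02, 0.76, 0.0, 0.01, -0.01]]
ends [0.5689 0.1999 0.0518] [-0.025  0.706  0.707] [-0.024  0.707 -0.707]
```

View pics/w7b.png

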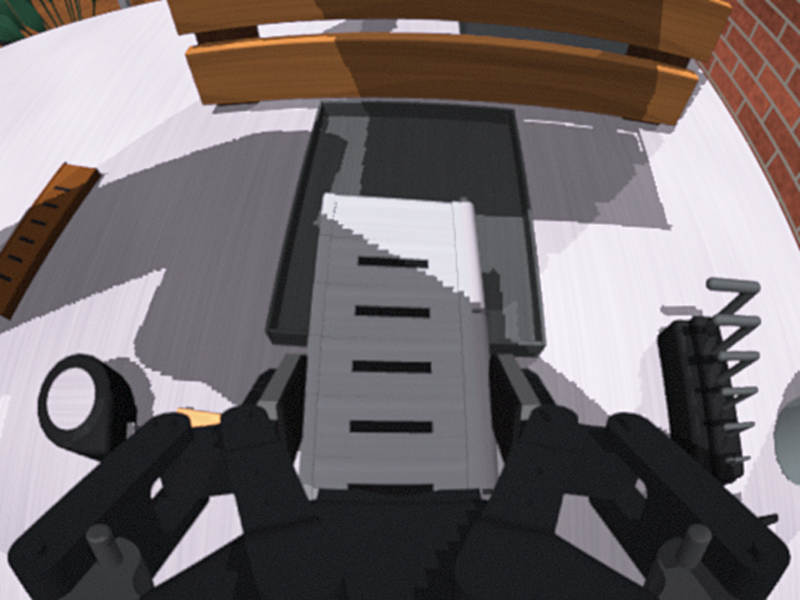

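The cover points straight into the tray, whose rim corners are at px (322,103), (515,110), (268,335) and (545,350). I'll check the tray's location from these, then go down and in.

```bash
python3 - <<'E'
from h import *
print([onz("wrist",np.array(u)*.7,.02).round(3).tolist() for u in [(322,103),(515,110),(268,332),(545,347)]])
plan([((.569,.20,.052),92,45),((.569,.342,.048),92,45)])
E
```

```text
[[0.493, 0.452, 0.02], [0.66, 0.451, 0.02], [0.488, 0.237, 0.02], [0.654, 0.233, 0.02]]
[[-0.41, 0.02, 0.76, 0.0, 0.0, -0.01], [-0.42, 0.02, 0.76, 0.0, 0.01, -0.01], [0.61, 0.03, 0.64, 0.0, 0.0, 0.0], [0.61, 0.03, 0.65, 0.0, 0.0, 0.0], [0.61, 0.03, 0.64, 0.0, 0.0, 0.0]]
[[0.61, 0.04, 0.65, 0.0, 0.0, 0.0]]
ends [0.5691 0.342  0.0479] [-0.025  0.706  0.707] [-0.024  0.707 -0.707]
```

Request:
{"op": "carry_out", "data": {
  "series": [
    [-0.41,0.02,0.76,0,0,0,0],
    [-0.42,0.02,0.76,0,0,0,0],
    [0,0,0,0,0,0,0],
    [0.46,0.03,0.48,0,0,0,0],
    [0.46,0.03,0.48,0,0,0,0]
  ]
}}

```text
time: 9.95
ee_pos: [0.5724, 0.2518, 0.0528]
eef_rot: [[-0.022, 1.0, -0.019], [0.706, 0.029, 0.707], [0.707, 0.002, -0.707]]
force: [0.4, 0.1, -1.4]
grip_width: 0.059
grip_force: 66.0
```

Request:
{"op": "carry_out", "data": {
  "series": [
    [0.46,0.04,0.48,0,0,0,0],
    [0.46,0.04,0.48,0,0,0,0],
    [0.46,0.04,0.48,0,0,0,0],
    [0.2,0.04,0.22,0,0,0,0],
    [0,0,0,0,0,0,0]
  ]
}}

```text
time: 10.45
ee_pos: [0.575, 0.3452, 0.0509]
eef_rot: [[-0.026, 0.999, -0.021], [0.706, 0.033, 0.707], [0.707, 0.003, -0.707]]
force: [0.2, 0.5, -2.2]
grip_width: 0.0589
grip_force: 65.9
```

```bash
python3 - <<'E'
from h import *
st(); plan([((.572,.347,.014),92,45)])
E
```

```text
10.45 [0.575  0.3452 0.0509] x [-0.026  0.706  0.707] z [-0.021  0.707 -0.707] F [ 0.16  0.5  -2.18] w 0.0589 65.9 q [ 0.13  0.47 -0.38  0.62  0.78  1.7 ]
[[-0.62, -0.08, 0.69, 0.04, 0.0, 0.01]]
ends [0.5718 0.3471 0.0138] [-0.025  0.706  0.707] [-0.025  0.707 -0.707]
```

Request:
{"op": "carry_out", "data": {
  "series": [
    [-0.2,-0.02,0.22,0,0,0,0],
    [-0.2,-0.02,0.2,0,0,0,0],
    [-0.15,-0.02,0.15,0,0,0,0],
    [-0.07,0,0.07,0,0,0,0],
    [0,0,0,0,0,0,0]
  ]
}}

```text
time: 10.95
ee_pos: [0.5715, 0.3448, 0.0131]
eef_rot: [[-0.022, 0.999, -0.023], [0.707, 0.032, 0.707], [0.707, -0.0, -0.707]]
force: [-0.2, 0.4, -2.0]
grip_width: 0.0592
grip_force: 65.9
```

Request:
{"op": "carry_out", "data": {
  "series": [
    [-0.03,0,0.03,0,0,0,0],
    [-0.03,0,0.03,0,0,0,0],
    [0,0,0,0,0,0,0]
  ]
}}

```text
time: 11.25
ee_pos: [0.5725, 0.3455, 0.0113]
eef_rot: [[-0.025, 0.999, -0.021], [0.706, 0.033, 0.707], [0.707, 0.003, -0.707]]
force: [-0.1, -0.3, -1.8]
grip_width: 0.0594
grip_force: 65.9
```

Request:
{"op": "carry_out", "data": {
  "series": [
    [-0.03,0,0.03,0,0,0,0],
    [-0.02,0,0.02,0,0,0,0],
    [0,0,0,0,0,0,0]
  ]
}}

```text
time: 11.55
ee_pos: [0.5728, 0.3458, 0.0094]
eef_rot: [[-0.025, 0.999, -0.021], [0.705, 0.033, 0.708], [0.709, 0.003, -0.706]]
force: [-1.9, -2.2, 3.6]
grip_width: 0.0589
grip_force: 66.6
```

Request:
{"op": "carry_out", "data": {
  "series": [
    [-0.02,0,0.02,0,0,0,0],
    [-0.02,0,0.02,0,0,0,0],
    [0,0,0,0,0,0,0]
  ]
}}

```text
time: 11.85
ee_pos: [0.5729, 0.3459, 0.009]
eef_rot: [[-0.025, 0.999, -0.021], [0.703, 0.032, 0.711], [0.711, 0.003, -0.703]]
force: [-5.2, -9.0, 15.1]
grip_width: 0.0594
grip_force: 68.3
```

Request:
{"op": "carry_out", "data": {
  "newtons": 20,
  "series": [
    [0.02,0,-0.02,0,0,0,0],
    [0.01,0,-0.01,0,0,0,0.6],
    [0,0,0,0,0,0,0.75],
    [0,0,0,0,0,0,0.85],
    [0,0,0,0,0,0,0.95]
  ]
}}

```text
time: 12.35
ee_pos: [0.5723, 0.3456, 0.0075]
eef_rot: [[-0.025, 0.999, -0.021], [0.706, 0.033, 0.707], [0.707, 0.002, -0.707]]
force: [-0.9, 0.0, -0.6]
grip_width: 0.081
grip_force: 0.0
```

Request:
{"op": "carry_out", "data": {
  "series": [
    [0,0,0,0,0,0,0.95],
    [0,0,0,0,0,0,0.95],
    [0.15,0,-0.15,0,0,0,0.95],
    [0.25,0,-0.25,0,0,0,0.95],
    [0.3,0,-0.3,0,0,0,0.95]
  ]
}}

```text
time: 12.85
ee_pos: [0.572, 0.3455, 0.0483]
eef_rot: [[-0.024, 0.999, -0.022], [0.706, 0.033, 0.707], [0.707, 0.002, -0.707]]
force: [0.1, 0.1, -0.1]
grip_width: 0.0812
grip_force: 0.0
```

```bash
python3 - <<'E'
from h import *
st(); snap("wrist","w8.png"); a=cv2.imread("pics/w8.png");cv2.imwrite("pics/w8b.png",cv2.resize(a,(800,600),interpolation=cv2.INTER_CUBIC))
plan([((.565,.17,.07),92,45)])
E
```

```text
12.85 [0.572  0.3455 0.0483] x [-0.024  0.706  0.707] z [-0.022  0.707 -0.707] F [ 0.14  0.06 -0.08] w 0.0812 0.0 q [ 0.13  0.47 -0.38  0.62  0.78  1.71]
[[-0.56, -0.08, -0.69, 0.02, -0.01, 0.01], [-0.56, -0.07, -0.69, 0.01, 0.0, 0.01], [-0.55, -0.08, -0.68, 0.02, -0.01, 0.01], [-0.56, -0.08, -0.68, 0.01, 0.0, 0.01], [-0.55, -0.07, -0.69, 0.02, -0.01, 0.0]]
ends [0.565  0.17   0.0701] [-0.025  0.707  0.707] [-0.025  0.707 -0.707]
```

View pics/w8b.png

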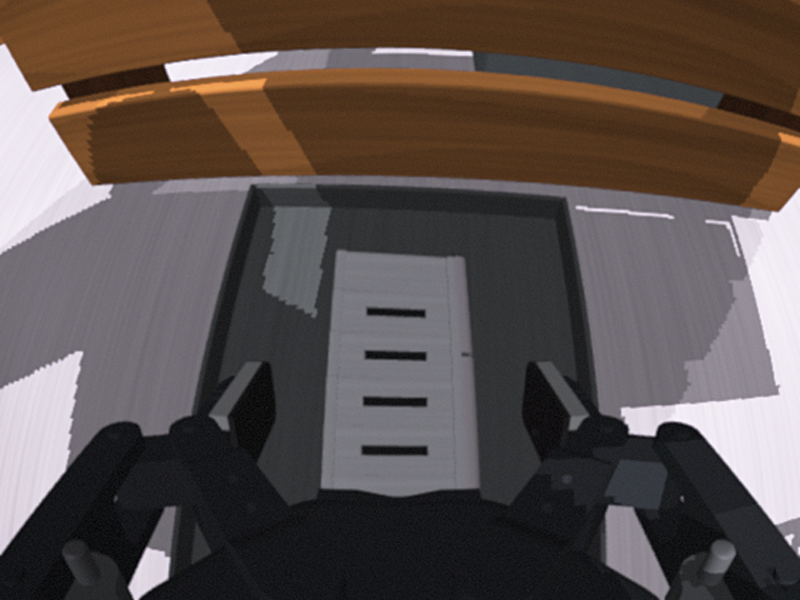

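The cover lies flat in the tray, well inside the rim (px 330–475 wide, far end at y 255), and the fingers are clear. I retract.

Request:
{"op": "carry_out", "data": {
  "series": [
    [-0.56,-0.08,-0.68,0,0,0,0.95],
    [-0.56,-0.08,-0.68,0,0,0,0.95],
    [-0.56,-0.08,-0.68,0,0,0,0.95],
    [-0.56,-0.08,-0.68,0,0,0,0.95],
    [-0.3,-0.08,-0.69,0,0,0,0.95]
  ]
}}

```text
time: 13.4
ee_pos: [0.5615, 0.175, 0.0722]
eef_rot: [[-0.024, 0.999, -0.021], [0.707, 0.032, 0.707], [0.707, 0.002, -0.707]]
force: [0.3, 0.2, 1.1]
grip_width: 0.0811
grip_force: 0.0
```

Request:
{"op": "carry_out", "data": {
  "series": [
    [0.4,0,-0.5,0,0,0,0.95],
    [0.4,0,-0.5,0,0,0,0.95],
    [0,0,0,0,0,0,0.95],
    [0,0,0,0,0,0,0.95]
  ]
}}

```text
time: 13.8
ee_pos: [0.5626, 0.1707, 0.1238]
eef_rot: [[-0.027, 0.999, -0.019], [0.707, 0.032, 0.706], [0.707, 0.005, -0.707]]
force: [0.2, -0.2, -0.2]
grip_width: 0.0811
grip_force: 0.0
```

```bash
python3 - <<'E'
from h import *
st(); snap("wrist","w9.png"); a=cv2.imread("pics/w9.png");b=read_camera("scene")[:,:,::-1]
cv2.imwrite("pics/w9b.png",np.hstack([cv2.resize(a,(400,300)),cv2.resize(b,(400,300))]))
E
```

```text
13.8 [0.5626 0.1707 0.1238] x [-0.027  0.707  0.707] z [-0.019  0.706 -0.707] F [ 0.16 -0.17 -0.21] w 0.0811 0.0 q [-0.18  0.38 -0.33  1.06  0.76  1.28]
```

View pics/w9b.png

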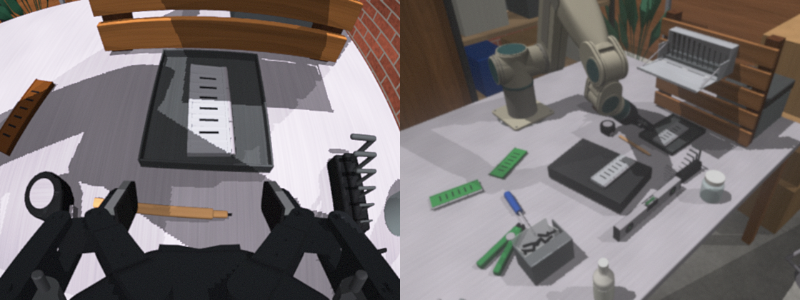

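```bash
python3 - <<'E'
from h import *
c=np.array([onz("wrist",np.array(u)*1.4,.017) for u in [(188,65),(226,67),(234,155),(185,152)]]);print(c.round(3),c.mean(0).round(3))
print(job_done()) if abs(c.mean(0)[1]-.343)<.033 and abs(c.mean(0)[0]-.572)<.05 else print("off")
E
```

```text
[[0.535 0.415 0.017]
 [0.598 0.412 0.017]
 [0.602 0.251 0.017]
 [0.542 0.253 0.017]] [0.569 0.333 0.017]
the job is handed in; nothing more can be done
None
```

I found the twisted cover (the one nearer the robot), rocked it, saw it fall back, and laid it flat in the scrap tray about 10 mm off centre; the straight cover stayed on the plate, the tools looked undisturbed, and the job is handed in with no verdict returned.

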